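# Unbolt the centrifuge lid

## Task

The rotor has stopped: unbolt the lid of the bench centrifuge. Hold the yellow spring catch down with one fingertip and, keeping it down all the way, push the red tab of the bolt with the other fingertip until the bolt is fully drawn back; then let go so that the catch springs up and keeps the bolt back. Nothing needs gripping and nothing is to be picked up: leave the lid shut and the glassware and tube rack around the machine where they stand.

Things in the scene. Friction and masses are not known exactly. Their poses are not given: they have to be found in the camera images.
- centrifuge: White bench centrifuge, fixed, 300 mm wide, 400 mm deep, grey lid with a round clear window. Origin on the bench below the bolt's line; +x to its rear (the way the bolt is drawn, away from the robot), +y left, z up. It spans x -170 to 230, y -150 to 150 mm. The front console (x below -88 mm) is 165 mm high, its two black dials (y +-100) 182 mm; the lid's top is at 185 mm.
- bolt (a joint): Travel of the steel bolt along the machine's +x, in m: 0 home in its keeper (as found), 0.034 fully back on its stop. About 3 N of friction; stays where left. With the catch up it is blocked by a tooth of the catch behind a lug on the rod; the lug passes once the catch is 5.5 mm down. Beyond 0.032 the tooth can rise again and keeps the bolt back.
- bolt_tab (a point): Middle of the red thumb tab's top edge, on the face towards the robot (the face to push); moves with the bolt. Axes as the machine. The upright tab is 24 mm wide (y), 8 mm thick (from this point to +x) and stands 42 mm above the steel rod (12 mm thick, along x). At home this point is at x -49, y 0, z 250 mm of the machine.
- catch (a joint): How far the yellow catch bar is pressed down, in m: 0 up (as found), 0.008 on its stop. A spring holds it up: it yields at 3.4 N and takes 6.6 N at the stop; let go, it rises by itself.
- catch_top (a point): Centre of the catch bar's level, ribbed top face; moves with it. Axes as the machine. The face is 70 mm long (x) by 26 mm wide (y); it works wherever it is pressed, and a fingertip can slide along it. When up it is at x -45, y -50, z 230 mm of the machine: 50 mm to the right (-y) of the bolt's line, 20 mm below the tab's top (28 mm when pressed).
- keeper (a point): Top centre of the steel keeper on the console in front of the lid, 30 mm wide (y), 12 mm long (x), 218 mm above the bench, at x -106, y 0 mm of the machine. The bolt's rod runs through it, then through two guides on the lid (x -80 to -68 and 10 to 22, y -14 to 14 mm, tops at 210 mm). The catch bar sits in a black housing (x -84 to -6, y -67 to -33 mm, top at 208 mm).
- lid_front (a point): Middle of the top front edge of the grey lid, 185 mm above the bench at x -87, y 0 mm of the machine when shut (as found); axes as the machine, z up. The lid (1.2 kg) is hinged 312 mm behind this edge and would tilt up about y when lifted. It is to stay shut.
- vial: Bystander: corked glass vial, 24 mm across, 68 mm high, standing on the bench beside the machine; origin under its centre.
- beaker: Bystander: glass beaker, 68 mm across, 85 mm high, on the bench; origin under its centre.
- dishes: Bystander: stack of two closed petri dishes, 92 mm across, 33 mm high, on the bench; origin under its centre.
- rack: Bystander: blue rack 100 x 60 mm with three capped tubes, 95 mm high in all, on the bench; origin under its centre.

How it is judged:
On the way, in this order (a step that is already met when the one before it is completed fails the run):
1. a fingertip holds the catch down while the bolt is still home (value of joint catch above 0.0055 m and contact force between the fingers and catch above 1 N and value of joint bolt below 0.006 m), for 0.05 s.
2. the bolt is fully drawn back with the catch still held down by a fingertip (value of joint bolt above 0.031 m and value of joint catch above 0.005 m and contact force between the fingers and catch above 1 N), for 0.1 s.
At the end, for the whole second after the job is handed in: The bolt is drawn back at least 31 of its 34 mm, the catch has sprung up again (less than 2 mm down), the lid is shut (tilted less than 0.02 rad), and vial, beaker, dishes and rack are within 20 mm of where they stood (value of joint bolt above 0.031 m and value of joint catch below 0.002 m and angle between lid_front's own z axis and vertical below 0.02 rad and distance of each of vial, beaker, dishes, rack from where it was at the start of the episode below 0.02 m); the robot touches nothing.
It fails at once if the lid is lifted (more than 0.05 rad) (angle between lid_front's own z axis and vertical above 0.05 rad).
It fails at once if the catch is left by the fingers while the bolt is under way (value of joint bolt between 0.01 and 0.028 m and contact force between the fingers and catch below 0.2 N and value of joint catch below 0.0062 m).
It fails at once if a bystander is knocked over, carried or shifted more than 30 mm (distance of any of vial, beaker, dishes, rack from where it was at the start of the episode above 0.03 m or angle between any of vial, beaker's own z axis and vertical above 0.5 rad).
It also fails if it takes over 35 s, if anything falls off the work surface, if the arm or the gripper's body presses on something with over 40 N, if the wrist force passes 120 N, or if a joint passes its speed limit or range.

## Robot

A 7-joint arm with a two-finger parallel gripper is mounted at the origin on the work surface. World frame = base frame: x ahead of the robot, y to its left, z up, the work surface at z = 0. Lengths are in m, angles in rad, forces in N, time in s.
With the tool pointing down it reaches from about 0.4 to 0.85 m from the base axis. Payload 10.4 kg.
Tool frame: the origin (TCP) lies at the very end of the fingers, on their centre line; the grasp point (between the pads) lies 19 mm behind it; x points along the fingers, y is the direction in which the jaws open and shut, and the axes are right-handed (so a half turn about x gives the same grasp; the last joint's range is limited). The gripper opens to 85 mm and grips with 20 to 120 N. Pads are 22 mm wide; open, the fingers measure 114 mm over their backs; the gripper's body (76 mm by 85 mm) begins 54 mm behind the grasp point. The pads swing forward as they close: fully open they stand 13 mm farther back than shut.
Start: joints at [-1.349, 0.332, -0.065, 1.46, 0.022, 1.35, -0.088], TCP at [0.151, 0.606, 0.231] pointing down, gripper open.
Joint ranges: [-2.6, 2.6], [-0.5, 2.12], [-1.47, 1.34], [0.16, 2.42], [-1.27, 4.41], [0.06, 2.06], [-2.6, 2.6]. Speed limits (rad/s): [2.22, 2.22, 2.79, 2.79, 3.14, 3.14, 3.14].

## Interface

Orientations are given as a unit quaternion [x, y, z, w].
In Python, from workcell import monitor, camera, ticket, regions_of gives the robot as it stands.
- The arm moves only by the tool step_arm, never from a script. Its argument "increments" is a list of rows, each a list of 5 numbers: the finger opening in m, from 0 to 0.0854, then the shift along the world's x, y, z in m, then the turn about the world's z in rad. A call has 1 to 12 rows; each row shifts and turns the commanded pose from where the row before left it; what a row does not reach is not made up. A row lasts 1/12 s, in which the tool goes at most 41.7 mm and 7.16 degrees, less where a joint would pass 70% of its speed; a pose out of reach is approached as far as the arm can. A call with a gripper value outside its range is refused whole. The fingers move at their own pace and stop on an object; "force" is the grip in N (left out, the last holds). Time passes only in rows, so rows that do not move let the fingers close. It gives the time, the measured TCP pose, the force and the opening at its end, in the units of the state.
- monitor.get_obs(): the state, without advancing time (a new reading comes with each control period).
- camera(name): name is "scene" or "side" or "wrist"; returns a dict with "color" (400x640x3 uint8, red, green, blue), "range_z" (400x640 float32, m along the optical axis (not along the pixel's ray), 0 where there is no reading), "fx", "fy", "cx", "cy" (pixels), "cam_to_world" (4x4, takes a point from camera to world coordinates). Camera axes: x right, y up, looking along -z (the intrinsics and any distortion apply to the point x, -y, -z); pixel columns grow to the right and rows downward; lengths in m; the calibration is good to about 2 mm. A picture is of the moment at which its call begins.
- ticket.hand_in(): hands the job in, once; it reports no verdict.
Trained networks look in a picture, given as the dict that the camera call returned (one of the last four; its "shot" number tells which), for a name from the list of things; names that differ only in an ending like _2 or _b are one class to them, and where a whole thing is asked for, a point or a joint stands for the part that bears it (a point fixed in the world has none). Each returns a list of dicts, best first, with "p" (0 to 1); they miss things now and then, are a little off and sometimes report something else, mostly with a low value. They report only what shows in the picture. A call takes as long as a camera call.
- regions_of(picture, query): "region" (400x640 bool, what is visible of it) and "centre" ([row, column] in pixels, amid what is visible of it).
The state is a dict: "clock": time; "joint_pos": joint angles; "joint_velocities": joint speeds; "tau": joint torques, N m; "position": TCP position; "ee_rot": TCP orientation; "ft_force": force on the tool from outside, world axes, zero at the start; "torque": the same for the moment, N m; "grip_width": opening from 0.0 (shut) to 1.0 (fully open).
Only numpy, scipy, OpenCV 4.12 (cv2) and the standard library are available. Lean on these libraries where they do the work, as an engineer would, in place of code of your own. Each camera call takes 0.05 s, during which the arm holds its last target. There are 200 camera calls.

## Working session

There is one attempt and no reset: what is moved stays moved. The work goes in short steps, Python scripts to look and compute and a tool call to move; the robot and the scene stay as the last step left them, time stands still between calls to the robot, and variables do not carry over. Pictures are saved under pics/ and viewed, about 8 in all and at most 12, crops included, and the job is handed in when it is done.

Besides the shell and the picture viewer there is one more tool, called as a command line: name --pt "numbers of a row" for each row, then --argument value for the rest. step_arm: Moves the arm, as the interface text tells. Its arguments: {"type":"object","properties":{"increments":{"type":"array"},"force":{"type":"number"}},"required":["increments"]}

```bash
mkdir -p pics; cat > h.py <<'E'
import numpy as np,cv2
from workcell import monitor,camera,ticket,regions_of
def pts(p,mask):
    r,c=np.nonzero(mask&(p["range_z"]>0)); z=p["range_z"][r,c]
    P=np.stack([(c-p["cx"])/p["fx"]*z,-(r-p["cy"])/p["fy"]*z,-z,np.ones_like(z)])
    return (np.array(p["cam_to_world"])@P)[:3].T
def save(p,n): cv2.imwrite("pics/"+n,p["color"][:,:,::-1])
E
python3 - <<'E'
from h import *
np.set_printoptions(precision=4,suppress=True)
o=monitor.get_obs();print({k:np.round(o[k],3) for k in("clock","position","ee_rot","ft_force","grip_width")})
for n in("scene","side"):
    p=camera(n);save(p,n+"1.png");print(n,[k for k in p],np.array(p["cam_to_world"])[:3,3])
    for q in("centrifuge","bolt_tab","catch_top","keeper","vial","beaker","dishes","rack"):
        for d in regions_of(p,q)[:2]:
            P=pts(p,d["region"])
            if len(P):print(q,round(d["p"],2),np.round(d["centre"]),len(P),np.median(P,0),np.percentile(P,2,0),np.percentile(P,98,0))
E
```

```text
{'clock': np.float64(0.0), 'position': array([0.151, 0.606, 0.231]), 'ee_rot': array([ 0.086,  0.702, -0.087,  0.702]), 'ft_force': array([ 0.296,  0.26 , -0.599]), 'grip_width': np.float64(1.0)}
scene ['color', 'range_z', 'fx', 'fy', 'cx', 'cy', 'cam_to_world', 'shot'] [ 1.3057 -0.0733  0.9708]
centrifuge 0.69 [229. 326.] 19593 [0.7131 0.0347 0.1839] [ 0.4447 -0.1363  0.0321] [0.8525 0.2148 0.2168]
bolt_tab 0.82 [168. 337.] 259 [0.5552 0.082  0.2092] [0.5052 0.0623 0.1867] [0.6104 0.1042 0.249 ]
catch_top 0.82 [166. 316.] 426 [0.5491 0.0446 0.2254] [0.4918 0.0187 0.185 ] [0.5698 0.0694 0.2322]
keeper 0.6 [212. 243.] 157 [ 0.5129 -0.1701  0.0405] [ 0.4988 -0.1819  0.0007] [ 0.518  -0.1602  0.0679]
keeper 0.55 [230. 326.] 19680 [0.7119 0.0349 0.1838] [ 0.4385 -0.1361  0.0292] [0.8523 0.2172 0.2168]
vial 0.45 [210. 240.] 153 [ 0.5128 -0.1701  0.0442] [ 0.4977 -0.1833  0.0028] [ 0.518  -0.1602  0.0682]
beaker 0.68 [206. 432.] 746 [0.5805 0.3512 0.056 ] [0.5415 0.3208 0.001 ] [0.6056 0.3834 0.0851]
dishes 0.86 [182. 263.] 648 [ 0.3965 -0.1111  0.0316] [ 0.3453 -0.1482  0.0018] [ 0.4316 -0.0703  0.0359]
rack 0.92 [256. 426.] 1253 [0.7397 0.2795 0.0491] [ 0.6748  0.2512 -0.0003] [0.7766 0.3203 0.0956]
side ['color', 'range_z', 'fx', 'fy', 'cx', 'cy', 'cam_to_world', 'shot'] [ 0.2274 -0.2742  1.2571]
centrifuge 0.8 [189. 332.] 17429 [0.5986 0.0329 0.1849] [ 0.4023 -0.1337  0.0341] [0.8132 0.2292 0.2217]
catch_top 0.85 [198. 313.] 387 [0.5332 0.0425 0.2292] [0.4972 0.0213 0.2012] [0.5637 0.0722 0.2348]
keeper 0.73 [190. 330.] 17462 [0.5999 0.0334 0.1849] [ 0.4033 -0.1341  0.0322] [0.817  0.2305 0.2217]
beaker 0.59 [147. 247.] 501 [0.5755 0.3664 0.056 ] [0.5408 0.3229 0.0048] [0.6022 0.386  0.0877]
dishes 0.83 [294. 317.] 859 [ 0.3836 -0.1055  0.0338] [ 0.3439 -0.1461  0.0272] [ 0.424  -0.065   0.0389]
```

```bash
python3 - <<'E'
from h import *
np.set_printoptions(precision=4,suppress=True)
for n in("scene","side"):
    p=camera(n)
    P=pts(p,np.ones((400,640),bool)); H=cv2.cvtColor(p["color"],cv2.COLOR_RGB2HSV).reshape(-1,3)[(p["range_z"]>0).ravel()]
    near=(abs(P[:,0]-.55)<.12)&(abs(P[:,1]-.06)<.1)
    y=near&(H[:,0]>18)&(H[:,0]<35)&(H[:,1]>120)&(P[:,2]>.222)
    r=near&((H[:,0]<8)|(H[:,0]>172))&(H[:,1]>130)&(P[:,2]>.205)
    for nm,m in(("yellow",y),("red",r)):
        Q=P[m]; print(n,nm,len(Q),Q.mean(0) if len(Q) else "",Q.min(0),Q.max(0)); 
        if len(Q)>4: print(cv2.minAreaRect((Q[:,:2]*1000).astype(np.float32)))
    lid=(abs(P[:,2]-.185)<.004)&(P[:,0]>.4)&(P[:,0]<.95)
    print("lid",cv2.minAreaRect((P[lid][:,:2]*1000).astype(np.float32)))
    con=(abs(P[:,2]-.165)<.004)&(P[:,0]>.3)&(P[:,0]<.6)
    print("con",cv2.minAreaRect((P[con][:,:2]*1000).astype(np.float32)))
E
python3 -c "
import cv2,numpy as np
a=cv2.imread('pics/scene1.png')[90:330,180:500];b=cv2.imread('pics/side1.png')[90:330,180:500]
cv2.imwrite('pics/both.png',np.vstack([a,b]).repeat(1,0))
cv2.imwrite('pics/both.png',cv2.resize(np.hstack([a,b]),(800,300)))"
```

```text
scene yellow 224 [0.5359 0.0404 0.2289] [0.4991 0.0186 0.2222] [0.5679 0.0637 0.2339]
((532.0126953125, 41.008785247802734), (26.17559814453125, 70.145263671875), 67.43663787841797)
scene red 63 [0.5537 0.0875 0.2376] [0.5463 0.0786 0.2142] [0.5597 0.0957 0.2515]
((551.5314331054688, 87.28553771972656), (18.351757049560547, 10.949976921081543), 65.02617645263672)
lid ((629.6005249023438, 53.39073181152344), (294.50592041015625, 382.3443298339844), 67.25083923339844)
con ((466.1513977050781, 123.2586669921875), (295.7499084472656, 69.9330062866211), 64.91747283935547)
side yellow 264 [0.5283 0.0414 0.2303] [0.4932 0.0184 0.2223] [0.5628 0.065  0.2356]
((528.9332275390625, 42.21543502807617), (24.3223819732666, 68.93221282958984), 67.94882202148438)
side red 40 [0.5466 0.0858 0.2398] [0.5425 0.0781 0.2113] [0.5547 0.0997 0.2531]
((548.4683227539062, 88.95613098144531), (22.49799156188965, 6.393495559692383), 66.34392547607422)
lid ((627.7687377929688, 57.693817138671875), (297.84210205078125, 384.174560546875), 67.28955841064453)
con ((543.9722900390625, 91.5911636352539), (296.2050476074219, 236.7273406982422), 67.46785736083984)
```

View pics/both.png

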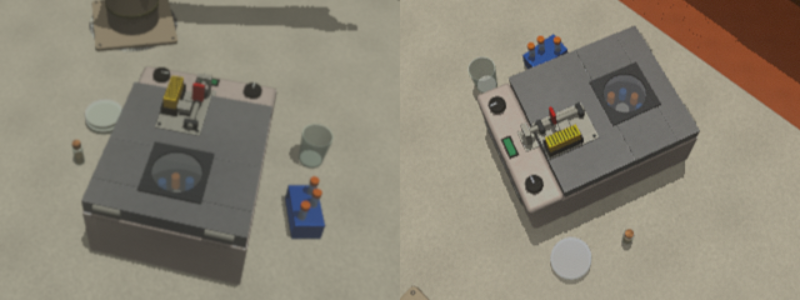

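```bash
python3 - <<'E'
from h import *
from scipy.spatial.transform import Rotation as R
o=monitor.get_obs();M=R.from_quat(o["ee_rot"]).as_matrix();print(M.round(3),np.degrees(np.arctan2(M[1,1],M[0,1])),o["clock"])
E
```

```text
[[ 0.     0.242  0.97 ]
 [ 0.     0.97  -0.242]
 [-1.     0.     0.   ]] 75.9729624548949 1.0
```

step_arm --pt "0.04 0 0 0.035 0" --pt "0.04 0 0 0.035 0" --pt "0.04 0.015 -0.022 0.03 0" --pt "0.04 0.02 -0.028 0.019 0" --pt "0.04 0.02 -0.028 0 0" --pt "0.04 0.02 -0.028 0 0" --pt "0.04 0.02 -0.028 0 0" --pt "0.04 0.02 -0.028 0 0" --pt "0.04 0.02 -0.028 0 0" --pt "0.04 0.02 -0.028 0 0"

```text
clock: 1.83
position: [0.3072, 0.3868, 0.3505]
ee_rot: [0.087, 0.702, -0.086, 0.702]
ft_force: [1.4, 2.1, 0.5]
grip_width: 0.469
```

step_arm --pt "0.04 0.018 -0.026 0 -0.03" --pt "0.04 0.018 -0.026 0 -0.03" --pt "0.04 0.018 -0.026 0 -0.03" --pt "0.04 0.018 -0.026 0 -0.03" --pt "0.04 0.018 -0.026 0 -0.028" --pt "0.04 0.018 -0.026 0 0" --pt "0.04 0.018 -0.026 0 0" --pt "0.04 0.018 -0.026 0 0" --pt "0.04 0.018 -0.026 0 0" --pt "0.04 0.018 -0.026 0 0" --pt "0.04 0.018 -0.026 0 0" --pt "0.04 0.014 -0.027 0 0"

```text
clock: 2.83
position: [0.5193, 0.0741, 0.3504]
ee_rot: [0.138, 0.693, -0.138, 0.694]
ft_force: [0.3, 0.5, -0.1]
grip_width: 0.468
```

step_arm --pt "0.04 0 0 -0.03 0" --pt "0.04 0 0 -0.03 0" --pt "0.04 0 0 0 0" --pt "0.04 0 0 0 0"

```text
clock: 3.17
position: [0.5177, 0.0755, 0.29]
ee_rot: [0.138, 0.694, -0.138, 0.693]
ft_force: [-0.1, 0.4, 1.1]
grip_width: 0.477
```

```bash
python3 - <<'E'
from h import *
np.set_printoptions(precision=4,suppress=True)
from scipy.spatial.transform import Rotation as R
o=monitor.get_obs();M=R.from_quat(o["ee_rot"]).as_matrix();print(o["position"],np.degrees(np.arctan2(M[1,1],M[0,1])),o["ft_force"],o["grip_width"])
p=camera("wrist");save(p,"w1.png");s=camera("side")
A=p["color"];B=cv2.resize(s["color"][150:250,230:400],(680,400))
cv2.imwrite("pics/w1s.png",cv2.resize(np.hstack([A,B])[:,:,::-1],(800,242)))
ang=np.radians(-22.5);c,sn=np.cos(ang),np.sin(ang)
for n,q in(("wrist",p),("side",s)):
    P=pts(q,np.ones((400,640),bool)); H=cv2.cvtColor(q["color"],cv2.COLOR_RGB2HSV).reshape(-1,3)[(q["range_z"]>0).ravel()]
    near=(abs(P[:,0]-.55)<.12)&(abs(P[:,1]-.06)<.1)
    for nm,m in(("y",near&(H[:,0]>18)&(H[:,0]<35)&(H[:,1]>120)&(P[:,2]>.222)),("r",near&((H[:,0]<8)|(H[:,0]>172))&(H[:,1]>130)&(P[:,2]>.205))):
        Q=P[m]
        if len(Q)<9: print(n,nm,len(Q));continue
        U=(Q-[.591,.0706,0])@np.array([[c,-sn,0],[sn,c,0],[0,0,1]]); print(n,nm,len(Q),"machine",np.percentile(U,[1,50,99],0),cv2.minAreaRect((Q[:,:2]*1000).astype(np.float32)))
E
```

```text
[0.5177 0.0755 0.29  ] 67.51065255446298 [-0.1369  0.4426  1.0769] 0.47725612204596335
wrist y 2412 machine [[-0.0808 -0.0621  0.2231]
 [-0.058  -0.0465  0.2298]
 [-0.0128 -0.0163  0.353 ]] ((526.9485473632812, 79.96588134765625), (105.640625, 78.76641082763672), 88.69059753417969)
wrist r 870 machine [[-0.0805 -0.0415  0.2102]
 [-0.0491 -0.0032  0.2359]
 [-0.0424  0.0101  0.3593]] ((520.3702392578125, 74.3964614868164), (115.02635192871094, 45.127933502197266), 60.54025650024414)
side y 257 machine [[-0.0801 -0.0619  0.2229]
 [-0.0471 -0.051   0.2306]
 [-0.0126 -0.038   0.2357]] ((529.3807373046875, 42.394065856933594), (25.792293548583984, 68.88868713378906), 68.07308959960938)
side r 0
```

View pics/w1s.png

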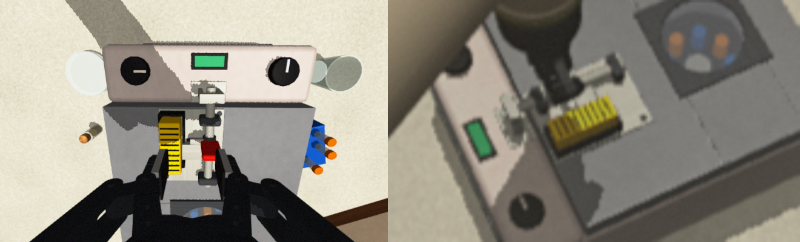

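```bash
cat >> h.py <<'E'
a=np.radians(-22.5);c,sn=np.cos(a),np.sin(a)
def mach(P): return (P-[.591,.0706,0])@np.array([[c,-sn,0],[sn,c,0],[0,0,1]])
E
python3 - <<'E'
from h import *
np.set_printoptions(precision=4,suppress=True)
p=camera("wrist");U=mach(pts(p,np.ones((400,640),bool)))
for a,b in((.27,.285),(.285,.295),(.295,.305),(.305,.32),(.32,.34)):
    for side in(0,1):
        m=(U[:,2]>a)&(U[:,2]<b)&((U[:,1]>-.0236) if side else (U[:,1]<-.0236))
        if m.sum()>5: print(a,b,side,m.sum(),np.percentile(U[m],[1,50,99],0).round(4).tolist())
r=regions_of(p,"bolt_tab");print([(x["p"],np.percentile(mach(pts(p,x["region"])),[2,50,98],0).round(4)) for x in r[:1]])
cv2.imwrite("pics/w2.png",cv2.resize(p["color"][140:400,180:460,::-1],None,fx=2,fy=2))
E
```

```text
0.285 0.295 0 14 [[-0.0767, -0.0427, 0.2931], [-0.0659, -0.0425, 0.2947], [-0.0602, -0.0424, 0.295]]
0.285 0.295 1 6 [[-0.0677, -0.0025, 0.2933], [-0.0657, -0.0024, 0.2942], [-0.064, -0.0024, 0.2949]]
0.295 0.305 0 251 [[-0.0797, -0.0549, 0.2954], [-0.0752, -0.0431, 0.3015], [-0.0575, -0.0423, 0.3048]]
0.295 0.305 1 259 [[-0.0796, -0.0026, 0.2952], [-0.0753, -0.0021, 0.3015], [-0.0577, 0.0101, 0.3049]]
0.305 0.32 0 669 [[-0.0797, -0.0558, 0.3053], [-0.0753, -0.0458, 0.3131], [-0.0578, -0.0423, 0.3199]]
0.305 0.32 1 674 [[-0.0797, -0.0027, 0.3052], [-0.0754, 0.0006, 0.3132], [-0.0578, 0.0109, 0.3199]]
0.32 0.34 0 1349 [[-0.0818, -0.069, 0.3203], [-0.0759, -0.0457, 0.3311], [-0.0577, -0.0424, 0.3399]]
0.32 0.34 1 1320 [[-0.0819, -0.0027, 0.3202], [-0.0758, 0.0004, 0.3312], [-0.0578, 0.0236, 0.34]]
[(0.68, array([[-0.1163, -0.021 ,  0.2012],
       [-0.0493, -0.0017,  0.2078],
       [ 0.006 ,  0.0088,  0.2499]]))]
```

View pics/w2.png

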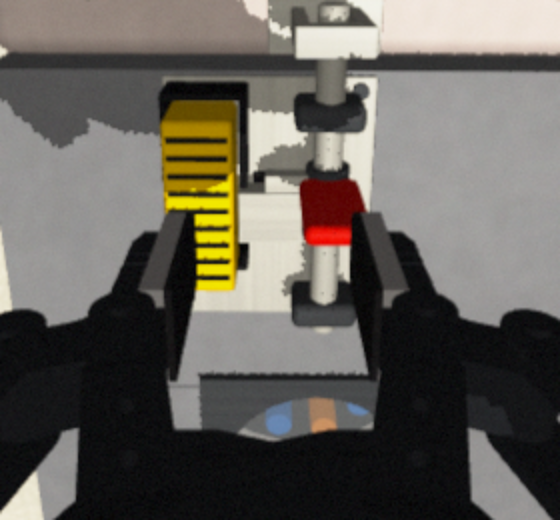

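step_arm --pt "0.04 0.002 -0.003 -0.02 0" --pt "0.04 0 0 -0.02 0" --pt "0.04 0 0 -0.016 0" --pt "0.04 0 0 -0.004 0" --pt "0.04 0 0 0 0" --pt "0.04 0 0 0 0"

```text
clock: 3.87
position: [0.5211, 0.0726, 0.2317]
ee_rot: [0.138, 0.693, -0.138, 0.694]
ft_force: [-0.7, 0.3, 0.7]
grip_width: 0.467
```

step_arm --pt "0.04 0 0 -0.002 0" --pt "0.04 0 0 -0.002 0" --pt "0.04 0 0 -0.002 0" --pt "0.04 0 0 0 0"

```text
clock: 4.2
position: [0.5212, 0.0726, 0.225]
ee_rot: [0.138, 0.693, -0.138, 0.694]
ft_force: [2.6, -0.6, 4.6]
grip_width: 0.472
```

step_arm --pt "0.04 0 0 -0.002 0" --pt "0.04 0 0 -0.002 0" --pt "0.04 0 0 -0.001 0" --pt "0.04 0 0 0 0" --pt "0.04 0 0 0 0"

```text
clock: 4.62
position: [0.5212, 0.0726, 0.2205]
ee_rot: [0.138, 0.693, -0.138, 0.694]
ft_force: [1.3, 0.4, 8.1]
grip_width: 0.471
```

step_arm --pt "0.04 0 0 -0.001 0" --pt "0.04 0 0 -0.001 0" --pt "0.04 0 0 0 0" --pt "0.04 0 0 0 0"

```text
clock: 4.95
position: [0.5214, 0.0726, 0.2201]
ee_rot: [0.139, 0.693, -0.137, 0.694]
ft_force: [-6.7, -0.7, 23.7]
grip_width: 0.469
```

step_arm --pt "0.04 0 0 -0.0 0" --pt "0.04 0.0018 -0.0008 0.0003 0" --pt "0.04 0.0018 -0.0008 0 0" --pt "0.04 0.0018 -0.0008 0 0" --pt "0.04 0.0018 -0.0008 0 0" --pt "0.04 0 0 0 0"

```text
clock: 5.45
position: [0.5262, 0.0711, 0.2201]
ee_rot: [0.139, 0.695, -0.136, 0.692]
ft_force: [-19.0, 5.6, 28.2]
grip_width: 0.47
```

step_arm --pt "0.04 0 0 0.001 0" --pt "0.04 0 0 0 0" --pt "0.04 0 0 0 0"

```text
clock: 5.7
position: [0.5264, 0.071, 0.2203]
ee_rot: [0.138, 0.695, -0.137, 0.693]
ft_force: [-13.4, 4.2, 21.8]
grip_width: 0.469
```

```bash
python3 - <<'E'
from h import *
o=monitor.get_obs();print(mach(o["position"]),o["ft_force"])
w=camera("wrist");U=mach(pts(w,np.ones((400,640),bool)))
H=cv2.cvtColor(w["color"],cv2.COLOR_RGB2HSV).reshape(-1,3)[(w["range_z"]>0).ravel()]
m=((H[:,0]<8)|(H[:,0]>172))&(H[:,1]>130)&(abs(U[:,0]+.04)<.05)&(abs(U[:,1])<.02)&(U[:,2]>.21)&(U[:,2]<.26)
y=(H[:,0]>18)&(H[:,0]<35)&(H[:,1]>120)&(abs(U[:,0]+.04)<.05)&(abs(U[:,1]+.05)<.02)&(U[:,2]>.21)&(U[:,2]<.24)
for q in(m,y):print(q.sum(),np.percentile(U[q],[1,50,99],0).round(4))
cv2.imwrite("pics/w3.png",cv2.resize(w["color"][140:400,180:460,::-1],None,fx=2,fy=2))
E
```

```text
[-0.05989123 -0.0243246   0.22027134] [-13.42634505   4.22845964  21.75905475]
1045 [[-0.0495 -0.0119  0.2106]
 [-0.0481 -0.0079  0.2379]
 [-0.0418 -0.0034  0.2506]]
3256 [[-0.0808 -0.062   0.2107]
 [-0.0649 -0.0439  0.2216]
 [-0.0121 -0.0368  0.2268]]
```

View pics/w3.png

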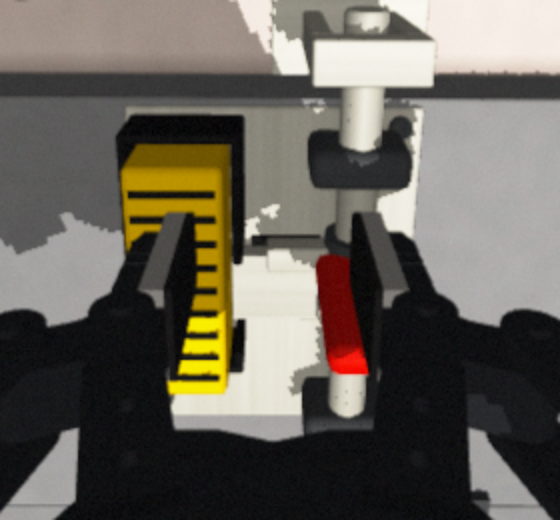

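step_arm --pt "0.04 0 0 0.001 0" --pt "0.04 0.0018 -0.0008 0 0" --pt "0.04 0.0018 -0.0008 0 0" --pt "0.04 0.0018 -0.0008 0 0" --pt "0.04 0 0 0 0"

```text
clock: 6.17
position: [0.5321, 0.0685, 0.2205]
ee_rot: [0.138, 0.695, -0.137, 0.693]
ft_force: [-10.1, 6.0, 13.5]
grip_width: 0.472
```

step_arm --pt "0.04 0.0018 -0.0008 0 0" --pt "0.04 0.0018 -0.0008 0 0" --pt "0.04 0.0018 -0.0008 0 0" --pt "0.04 0.0018 -0.0008 0 0" --pt "0.04 0 0 0 0"

```text
clock: 6.58
position: [0.5392, 0.0655, 0.2205]
ee_rot: [0.138, 0.695, -0.137, 0.693]
ft_force: [-9.1, 6.1, 13.0]
grip_width: 0.469
```

step_arm --pt "0.04 0.0018 -0.0008 0 0" --pt "0.04 0.0018 -0.0008 0 0" --pt "0.04 0.0018 -0.0008 0 0" --pt "0.04 0.0018 -0.0008 0 0" --pt "0.04 0.0018 -0.0008 0 0" --pt "0.04 0.0018 -0.0008 0 0" --pt "0.04 0.0018 -0.0008 0 0" --pt "0.04 0.0018 -0.0008 0 0" --pt "0.04 0.0018 -0.0008 0 0" --pt "0.04 0 0 0 0"

```text
clock: 7.42
position: [0.5557, 0.0584, 0.2205]
ee_rot: [0.138, 0.694, -0.137, 0.693]
ft_force: [-8.3, 5.7, 11.0]
grip_width: 0.471
```

step_arm --pt "0.04 0.0018 -0.0008 0 0" --pt "0.04 0.0009 -0.0004 0 0" --pt "0.04 0 0 0 0"

```text
clock: 7.67
position: [0.5572, 0.0578, 0.2204]
ee_rot: [0.138, 0.696, -0.136, 0.692]
ft_force: [-16.1, 6.2, 15.6]
grip_width: 0.466
```

step_arm --pt "0.04 0.0009 -0.0004 0 0" --pt "0.04 0 0 0 0" --pt "0.04 0 0 0 0"

```text
clock: 7.92
position: [0.5573, 0.0578, 0.2204]
ee_rot: [0.138, 0.696, -0.136, 0.691]
ft_force: [-20.1, 7.3, 19.3]
grip_width: 0.464
```

```bash
cat > m.py <<'E'
from h import *
o=monitor.get_obs();print(mach(o["position"]),o["ft_force"])
w=camera("wrist");U=mach(pts(w,np.ones((400,640),bool)))
H=cv2.cvtColor(w["color"],cv2.COLOR_RGB2HSV).reshape(-1,3)[(w["range_z"]>0).ravel()]
m=((H[:,0]<8)|(H[:,0]>172))&(H[:,1]>130)&(abs(U[:,0]+.03)<.05)&(abs(U[:,1])<.02)&(U[:,2]>.22)&(U[:,2]<.26)
y=(H[:,0]>18)&(H[:,0]<35)&(H[:,1]>120)&(abs(U[:,0]+.04)<.05)&(abs(U[:,1]+.05)<.02)&(U[:,2]>.21)&(U[:,2]<.24)
for q in(m,y):print(q.sum(),np.percentile(U[q],[1,50,99],0).round(4))
E
python3 m.py
```

```text
[-0.02624553 -0.02475552  0.2204253 ] [-20.06206495   7.29044476  19.32041935]
841 [[-0.016  -0.0121  0.2205]
 [-0.0146 -0.0083  0.2411]
 [-0.0087 -0.0042  0.2509]]
5157 [[-0.0804 -0.0623  0.2119]
 [-0.0556 -0.0478  0.2218]
 [-0.0133 -0.0369  0.2246]]
```

step_arm --pt "0.04 -0.0014 0.0006 0 0" --pt "0.04 -0.0009 0.0004 0 0" --pt "0.04 0 0 0 0"

```text
clock: 8.22
position: [0.5572, 0.0578, 0.2205]
ee_rot: [0.138, 0.694, -0.136, 0.693]
ft_force: [-5.4, 6.0, 9.5]
grip_width: 0.469
```

step_arm --pt "0.04 0 0 0.002 0" --pt "0.04 0 0 0.002 0" --pt "0.04 0 0 0.003 0" --pt "0.04 -0.0009 0.0004 0.003 0" --pt "0.04 -0.002 0.001 0.004 0" --pt "0.04 -0.002 0.001 0.01 0" --pt "0.04 0 0 0.03 0" --pt "0.04 0 0 0.03 0" --pt "0.04 0 0 0.03 0" --pt "0.04 0 0 0 0" --pt "0.04 0 0 0 0"

```text
clock: 9.13
position: [0.5535, 0.0578, 0.3358]
ee_rot: [0.139, 0.692, -0.138, 0.695]
ft_force: [0.2, 0.5, -0.7]
grip_width: 0.464
```

```bash
python3 m.py; python3 - <<'E'
from h import *
w=camera("wrist");s=camera("scene")
for q in("vial","beaker","dishes","rack"):
    for d in regions_of(s,q)[:1]: print(q,np.median(pts(s,d["region"]),0).round(3))
cv2.imwrite("pics/f.png",cv2.resize(np.hstack([w["color"][100:400,140:500],s["color"][90:390,150:510]])[:,:,::-1],(800,333)))
E
```

```text
[-0.02975411 -0.02621845  0.33576708] [ 0.15144677  0.51130328 -0.73315076]
543 [[-0.0159 -0.0118  0.221 ]
 [-0.015  -0.0009  0.2446]
 [-0.0086  0.0104  0.2508]]
2392 [[-0.0807 -0.0624  0.2163]
 [-0.0494 -0.0494  0.2298]
 [-0.0119 -0.0368  0.2316]]
vial [ 0.514 -0.17   0.043]
beaker [0.579 0.351 0.057]
dishes [ 0.395 -0.111  0.031]
rack [0.742 0.278 0.049]
```

View pics/f.png

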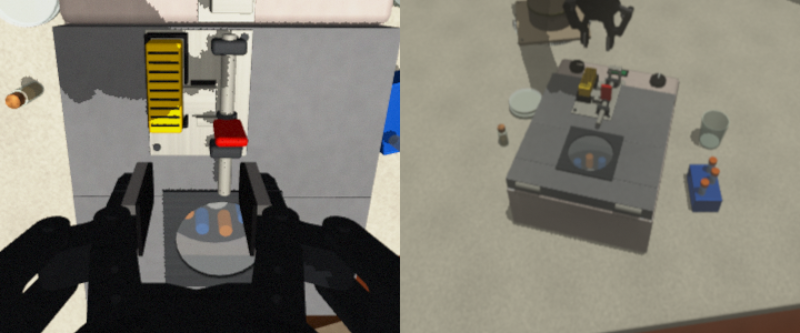

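The picture shows the red tab back against its rear guide (left panel, about 230,135). The catch is up again at z 0.230, the lid is shut and the bystanders have not moved. I'm handing the job in.

```bash
python3 -c "
from workcell import ticket
print(ticket.hand_in())"
```

```text
the job is handed in; nothing more can be done
None
```

The bolt is drawn back and the catch has sprung up to keep it there; I handed the job in at about 9.5 s of the 35 s allowed. The hand-in reports no verdict, so this rests on my own checks.

I set the jaws 40 mm apart across the machine. I pressed the catch onto its stop with the right fingertip and, keeping it down, pushed the red tab to the rear with the left one. After that I eased off the push and lifted straight up.

- **Bolt:** the tab's face had moved about 33.5 mm, and the push force rose sharply at the end, so the bolt was on its stop. After I let go it measured about 33 mm back.
- **Catch:** its top read about 0.222 m when I looked early in the push and again at its end, which is fully down. It was back at 0.230 m after release. The vertical force stayed at 11 N or more in every reading of the push.
- **Surroundings:** in the final picture the lid is shut. The vial, beaker, dishes and rack are all within about 3 mm of where I first measured them, and the arm was clear of everything.

One reading was higher than intended: I first pressed the catch too hard, up to about 28 N with about 20 N sideways from friction. I backed off to about 13 N before the bolt moved. No check failed or disagreed.

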